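# Lock the drawbar pin with a linchpin

## Robot

A 6-joint arm with a two-finger parallel gripper is mounted at the origin on a cart in front of the work surface, level with it; the furniture and walls round the work are solid. World frame = base frame: x ahead of the robot, y to its left, z up, the work surface at z = 0. Lengths are in mm, angles in rad, forces in N, time in s.
With the tool pointing down it reaches from about 350 to 875 mm from the base axis. Payload 4.2 kg.
Tool frame: the origin (TCP) lies between the finger pads; the fingertips stand 14 mm ahead of it and the grasp point (between the pads) lies 5 mm behind it; z points along the fingers, y is the line along which they close (so a half turn about z gives the same grasp; the last joint's range is limited). The gripper opens to 85 mm and grips with 20 to 120 N. Pads are 22 mm wide; open, the fingers measure 114 mm over their backs; the gripper's body (76 mm by 85 mm) begins 54 mm behind the grasp point. The pads swing forward as they close: fully open they stand 13 mm farther back than shut.
Start: joints at [1.597, 0.385, 0.008, 0, -1.194, -0.259], TCP at [144.158, 608.126, 245.312] pointing down, gripper open.
Joint ranges: [-3.14, 3.14], [-1.21, 2.06], [-1.07, 1.41], [-3.16, 2.05], [-2.99, -0.16], [-3.1, 3.1]. Speed limits (rad/s): [2.79, 2.79, 3.14, 3.14, 3.14, 3.14].

## Interface

Orientations are given as a unit quaternion [x, y, z, w].
In Python, from bench import * gives the robot as it stands.
- The arm moves only by the tool carry_out, never from a script. Its argument "motion" is a list of rows, each a list of 7 numbers: the turn, a rotation vector about the tool's x, y, z in rad, then the shift along the tool's x, y, z in mm, then the opening, from -1 (shut) to 1 (fully open), so that 0 is half open. A call has 1 to 5 rows; each row is the pose to reach, as a shift and turn from the pose commanded when the call began, along the tool's axes at that moment; what a row does not reach only later rows make up. A row lasts 1/8 s, in which the tool goes at most 62.5 mm and 10.7 degrees, less where a joint would pass 70% of its speed; a pose out of reach is approached as far as the arm can. A call with a gripper value outside its range is refused whole. The fingers move at their own pace and stop on an object; the grip force is fixed at half the most. Time passes only in rows, so rows that repeat a pose let the fingers close. It gives the time, the measured TCP pose, the force, the opening and the grip force at its end, in the units of the state.
- read_state(): the state, without advancing time (a new reading comes with each control period).
- get_image(name): name is "scene" or "top" or "wrist"; returns a dict with "color" (400x640x3 uint8, blue, green, red), "mtx" (3x3 intrinsics, pixels), "position" and "orientation" of the camera in the world. Camera axes: x right, y down, z forward; pixel columns grow to the right and rows downward; lengths in mm; the calibration is good to about 2 mm. A picture is of the moment at which its call begins. There is no depth.
- job_done(): hands the job in; it is judged then, once.
The state is a dict: "clock": time; "joints": joint angles; "joint_vel": joint speeds; "joint_efforts": joint torques, N m; "position": TCP position; "ee_rot": TCP orientation; "contact_force": force on the tool from outside, world axes, zero at the start; "wrist_torque": the same for the moment, N m; "gripper_width": finger opening in mm; "grasp_force": force on a finger pad.
Only numpy, scipy, OpenCV 4.12 (cv2) and the standard library are available. Lean on these libraries where they do the work, as an engineer would, in place of code of your own. Each camera call takes 0.05 s, during which the arm holds its last target. There are 200 camera calls.

## Task

The drawbar pin in the hitch jaw still needs its linchpin. Slide the linchpin fully home through the cross hole in the head of the drawbar pin, from the square-headed pin's front face with the thumb tab up, feeling gently for the hole and never ramming it; then swing the sprung ring over the top until it snaps down past the linchpin's end and stays there. Let go, and leave everything else on the table where it lies.

Things in the scene. Friction and masses are not known exactly. Their poses are not given: they have to be found in the camera images.
- hitch: Fixed hitch jaw: 120 x 100 mm steel base plate, two level grey lugs (upper top at 71 mm), dark drawbar eye between them, grey back plate at x = 74 mm, 80 wide, 71 high. An upright steel drawbar pin goes through it, its square head uppermost. Origin on the table straight below the middle of that head's front face; x points level into the face (the way the linchpin goes in), z up.
- hole_low (a point): A mark 88 mm up on the front face's middle line. The drawbar pin's height differs each time: the mouth of the cross hole is 3 to 21 mm straight above this mark (in no reading: find it by feel or sight; it stays put). Square head: x = 0 to 26 mm of the hitch, 28 wide, 34 high. Round hole 13.6 mm through its middle along x, chamfer 1.5 mm. A blocked linchpin must take no more than 40 N.
- linchpin: Loose steel linchpin, 160 g, standing level on the flat underside of its head. Origin on the pin's axis in the shoulder face, 12 mm above the underside; x along the pin to its tip, z up. Pin 12 mm across, x = 0 to 52 mm, with a half-round end. Head x = -38 to 0, 22 wide, z = -12 to 8 mm. Fully home: shoulder face against the drawbar pin's front face.
- thumb_tab (a point): Middle of the part of the thumb tab to grasp. The tab is 20 mm long (linchpin x, centre x = -18 mm), 10 mm thick (y) and stands from 8 to 44 mm above the pin's axis; this point is 34 mm above it. The ring's legs slope up past both sides of the tab, out to y = 23 mm, 23 mm above the axis at the tab's rear: keep fingertips at least 24 mm above the axis.
- pin_tip (a point): The tip of the linchpin's rounded end, on its axis, 52 mm from the shoulder.
- ring (a joint): Angle of the wire ring on its hinge (along the linchpin's y through x = -4 mm, z = 0). 0: open stop, ring leaning back, 0.65 rad above the linchpin's -x; 0.92: straight up; then on to the tip. A weak spring returns it to 0 if let go (1.5 N at the tongue). At 2.39 its cross wire meets the pin's round end, stretches 2 mm over it (10 N at the tongue), snaps below: held near 2.57, stop at 2.68.
- tongue_end (a point): Outer end of the ring's flat push tongue, 86 mm from the hinge. Tongue 16 mm wide (linchpin y), 6 thick, 58 to 86 mm from the hinge; the 5 mm cross wire is at 56.5 mm. Closed fingertips can push its outer end forward and up from behind (straight forward it may jam), follow it over the top, and press its upper face down outside the pin's tip (56 mm from the hinge) till it snaps.
- spanner: Bystander: loose combination spanner, 28 x 183 x 9 mm; origin under its middle.
- old_bolt: Bystander: loose rusty bolt, 18 x 52 x 17 mm; origin under its middle.
- wood_offcut: Bystander: loose wooden offcut, 45 x 90 x 22 mm; origin under its middle.
- tape_measure: Bystander: loose yellow tape measure, 37 x 118 x 64 mm; origin under its middle.
- sanding_block: Bystander: loose brown sanding block, 63 x 110 x 32 mm; origin under its middle.
Not all that is in view belongs to the job. Of the things that look like the linchpin, the larger one is meant.

How it is judged:
By the outcome, as a careful person would: the job done as asked, in the order asked, and still so for the second after the job is handed in, with the robot touching nothing.
It also fails if it takes over 72 s, if anything falls off the work surface, if the arm or the gripper's body presses on something with over 40 N, if the wrist force passes 120 N, or if a joint passes its speed limit or range.

## Working session

There is one attempt and no reset: what is moved stays moved. The work goes in short steps, Python scripts to look and compute and a tool call to move; the robot and the scene stay as the last step left them, time stands still between calls to the robot, and variables do not carry over. Pictures are saved under pics/ and viewed, at most 10 in all, crops included, and the job is handed in when it is done.

Besides the shell and the picture viewer there is one more tool, called after "Emit:" as name(argument=value, ...) on one line, values as JSON. carry_out: Moves the arm, as the interface text tells. Its arguments: {"type":"object","properties":{"motion":{"type":"array"}},"required":["motion"]}

```bash
mkdir -p pics; ls; python3 - <<'E'
from bench import *
import cv2
s=read_state();print(s)
for n in ["scene","top"]:
    i=get_image(n);cv2.imwrite(f"pics/{n}0.png",i["color"]);print(n,i["mtx"],i["position"],i["orientation"])
E
```

```text
pics
{'clock': 0.0, 'joints': array([ 1.59660477e+00,  3.85540352e-01,  6.59521807e-03, -5.08145653e-04,
       -1.19398996e+00, -2.58594769e-01]), 'joint_vel': array([-0.00011044, -0.00101488,  0.00089413,  0.00151576, -0.00027553,
       -0.00050706]), 'joint_efforts': array([ 7.07764684e-04, -3.92293417e+01,  1.88407177e+01,  4.18635070e+00,
       -4.50573396e-03, -5.16657607e-06]), 'position': array([144.03457934, 607.59422994, 244.21799599]), 'ee_rot': array([ 9.93222473e-01, -1.16223574e-01, -8.22084145e-05,  1.09205737e-03]), 'contact_force': array([-0.52970902, -0.71474715,  0.81267845]), 'wrist_torque': array([ 0.05444054,  0.03174226, -0.03242759]), 'grasp_force': 0.0, 'gripper_width': 85.50506280786078}
scene [[501.0823304    0.         317.36255745]
 [  0.         501.0823304  207.07032626]
 [  0.           0.           1.        ]] [-360.45043838 -452.77151157  791.33095019] [ 0.76851944 -0.44663182  0.2340758  -0.3938355 ]
top [[512.94618366   0.         316.29182847]
 [  0.         512.94618366 205.58386111]
 [  0.           0.           1.        ]] [ 376.45287622   68.38973299 1097.81835001] [ 0.71004238 -0.70023149  0.06135477 -0.04184817]
```

View pics/scene0.png

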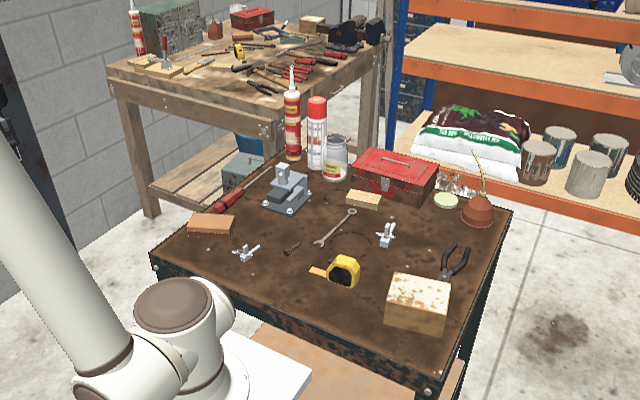

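View pics/top0.png

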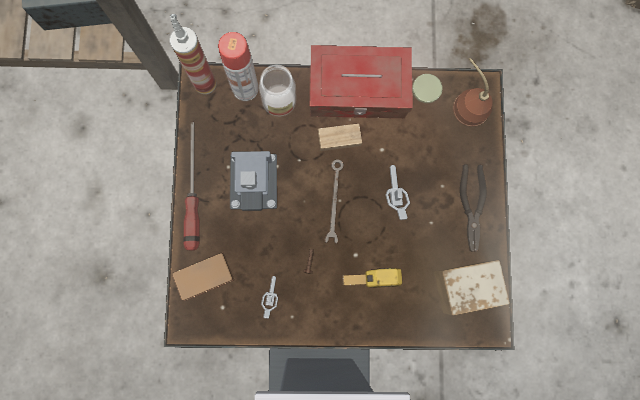

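Linchpin candidates in the top view are A at (398,195), about 53 px long, and B at (270,297), about 42 px long. A is the larger one, so it fits. The hitch is at (253,182) with its square head at (248,179). I'll confirm in one crop.

```bash
cat > h.py <<'E'
from bench import *
import cv2, numpy as np
from scipy.spatial.transform import Rotation as R
def ray(i,px):
    d=np.linalg.solve(i["mtx"],[px[0],px[1],1.]); return np.array(i["position"]),R.from_quat(i["orientation"]).apply(d)
def onz(i,px,z):
    p,d=ray(i,px); return p+d*(z-p[2])/d[2]
def proj(i,P):
    c=R.from_quat(i["orientation"]).inv().apply(np.array(P)-i["position"]); q=i["mtx"]@c; return q[:2]/q[2]
def tri(views):
    A=np.zeros((3,3));b=np.zeros(3)
    for i,px in views:
        p,d=ray(i,px);d=d/np.linalg.norm(d);M=np.eye(3)-np.outer(d,d);A+=M;b+=M@p
    return np.linalg.solve(A,b)
E
python3 - <<'E'
from h import *
t=get_image("top");s=get_image("scene")
c=lambda i,x,y,w,h,k:cv2.resize(i["color"][y:y+h,x:x+w],None,fx=k,fy=k,interpolation=cv2.INTER_CUBIC)
a=np.hstack([c(t,368,160,60,65,4),c(t,240,265,60,65,4),c(t,224,145,60,70,4)[:260]])
b=np.hstack([c(s,360,210,60,60,4),c(s,220,230,60,60,4),c(s,255,155,60,60,4)])
cv2.imwrite("pics/crop1.png",np.vstack([a,b]))
for px in [(393,166),(403,218),(398,195),(274,277),(266,318),(253,182)]: print(px,onz(t,px,12))
E
```

```text
(393, 166) [ 626.1266464  -126.52160219   12.        ]
(403, 218) [ 512.5437646  -146.91221047   12.        ]
(398, 195) [ 562.35675957 -136.71544698   12.        ]
(274, 277) [383.99890438 126.0381881   12.        ]
(266, 318) [299.83839234 140.55097237  12.        ]
(253, 182) [585.46480899 175.8492626   12.        ]
```

View pics/crop1.png

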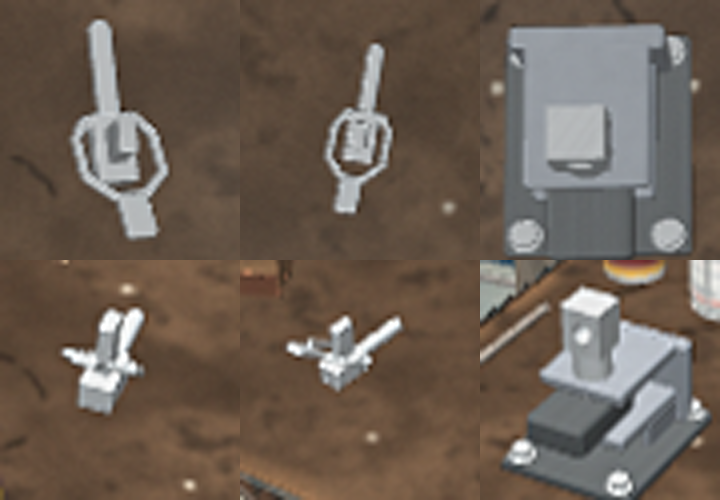

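The crop shows A (left), the larger linchpin, with its tip up at about top (392,165) and its ring leaning back. B is a smaller copy. The hitch's front face points toward the robot, and the hole shows in the scene view at about (280.5,174).

```bash
python3 - <<'E'
from h import *
i=get_image("wrist");t=get_image("top");s=read_state()
T=R.from_quat(s["ee_rot"])
print(i["mtx"]); print("cam in tool",T.inv().apply(i["position"]-s["position"]),(T.inv()*R.from_quat(i["orientation"])).as_matrix().round(3))
print("tool axes",T.as_matrix().round(3))
def f(p):return (368+p[0]/4,160+p[1]/4)
def g(p):return (224+(p[0]-480)/4,145+p[1]/4)
for n,p,z in [("tip",(98,22),12),("sh",(107,113),14),("tab",(118,130),56),("tongue",(142,235),64)]:print(n,onz(t,f(p),z))
for n,p,z in [("bfl",(505,252),5),("bfr",(692,252),5),("bolt l",(527,235),8),("bolt r",(668,234),8),("headFL",(547,160),118),("headFR",(607,160),118),("headBL",(545,106),118),("headBR",(606,103),118),("lugBL",(510,28),71),("lugBR",(662,26),71)]:print(n,onz(t,g(p),z))
sc=get_image("scene")
print("hole/scene at face x",[(lambda p,d:p+d*(x-p[0])/d[0])(*ray(sc,(280.5,174))).round(1) for x in (560,570,580)])
E
```

```text
[[275.55993948   0.         315.34124595]
 [  0.         275.55993948 198.93048566]
 [  0.           0.           1.        ]]
cam in tool [  71.45031961   -0.85229545 -127.04595196] [[-0.001 -0.958 -0.285]
 [ 1.    -0.001  0.   ]
 [-0.001 -0.285  0.958]]
tool axes [[ 0.973 -0.231 -0.   ]
 [-0.231 -0.973 -0.001]
 [ 0.     0.001 -1.   ]]
tip [ 627.218683   -125.44032358   12.        ]
sh [ 576.66094496 -129.46286491   14.        ]
tab [ 560.05669139 -127.42363403   56.        ]
tongue [ 504.50044795 -137.60692205   64.        ]
bfl [529.30639411 223.43648194   5.        ]
bfr [530.8942572  123.47146482   5.        ]
bolt l [538.2539983  211.62708219   8.        ]
bolt r [540.00948369 136.38410362   8.        ]
headFL [558.74622947 188.80495048 118.        ]
headFR [559.24374811 159.87590246 118.        ]
headBL [585.37584856 190.65606364 118.        ]
headBR [587.39442047 161.17555725 118.        ]
lugBL [635.77756984 215.70521062  71.        ]
lugBR [638.31196196 138.1792432   71.        ]
hole/scene at face x [array([560. , 170.1, 106.7]), array([570. , 176.9,  99.2]), array([580. , 183.7,  91.8])]
```

The wrist camera looks past the tool, so I'll go in front of the hitch with the tool turned half round and tilted, to measure the hole from near.

Emit:
carry_out(motion=[[0, 0, 0.18, 45, 34, 4, 1], [0, 0, 0.36, 90, 68, 8, 1], [0, 0, 0.54, 135, 102, 12, 1], [0, 0, 0.72, 180, 136, 16, 1], [0, 0, 0.9, 226, 170, 20, 1]])

```text
clock: 0.98
position: [325.7, 389.2, 225.5]
ee_rot: [0.842, -0.539, -0.0, -0.0]
contact_force: [0.7, 0.9, 1.0]
gripper_width: 85.4
grasp_force: 0.0
```

Emit:
carry_out(motion=[[0, 0, 0.18, 54, -14, 0, 1], [0, 0, 0.36, 108, -28, 0, 1], [0, 0, 0.54, 162, -42, 0, 1], [0, 0, 0.72, 216, -57, 0, 1], [0, 0, 0.9, 273, -72, 0, 1]])

```text
clock: 1.6
position: [506.9, 172.5, 225.6]
ee_rot: [-0.524, 0.852, 0.0, 0.0]
contact_force: [0.8, 0.8, -0.2]
gripper_width: 85.1
grasp_force: 0.0
```

Emit:
carry_out(motion=[[0, 0, 0.18, 0, 0, 0, 1], [0, 0, 0.36, 0, 0, 0, 1], [0, 0, 0.54, 0, 0, 0, 1], [0, 0, 0.72, 0, 0, 0, 1], [0, 0, 0.9, 0, 0, 0, 1]])

```text
clock: 2.22
position: [505.8, 173.8, 225.4]
ee_rot: [-0.101, 0.995, 0.0, 0.0]
contact_force: [-0.0, -0.1, -0.2]
gripper_width: 85.4
grasp_force: 0.0
```

```bash
cat >> h.py <<'E'
def rowto(P,yaw,tilt=0.0,s=None):
    "rotation vector and shift (tool axes) from present pose to P, tool down at yaw, tilted by tilt about tool y"
    s=s or read_state(); T=R.from_quat(s["ee_rot"])
    G=R.from_matrix([[np.cos(yaw),np.sin(yaw),0],[np.sin(yaw),-np.cos(yaw),0],[0,0,-1]])*R.from_euler('y',tilt)
    return (T.inv()*G).as_rotvec().round(3),T.inv().apply(np.array(P)-s["position"]).round(1)
E
python3 - <<'E'
from h import *
s=read_state();print(s["clock"],s["position"],s["joints"].round(2),s["contact_force"])
print(rowto([506,174,180],-3.12,-0.7))
E
```

```text
2.225 [505.82371176 173.84167811 225.36176899] [ 0.63  0.25 -0.24 -0.   -1.08 -2.  ] [-0.03019719 -0.11606192 -0.16757807]
(array([ 0.064, -0.698,  0.174]), array([-0.2,  0.1, 45.4]))
```

Emit:
carry_out(motion=[[0.016, -0.175, 0.044, 0, 0, 12, 1], [0.032, -0.35, 0.087, 0, 0, 24, 1], [0.048, -0.525, 0.131, 0, 0, 36, 1], [0.064, -0.698, 0.174, 0, 0, 45, 1], [0.064, -0.698, 0.174, 0, 0, 45, 1]])

```text
clock: 2.85
position: [548.4, 94.4, 235.9]
ee_rot: [-0.073, 0.955, -0.045, 0.285]
contact_force: [2.1, -1.5, 0.7]
gripper_width: 85.6
grasp_force: 0.0
```

```bash
python3 - <<'E'
from h import *
i=get_image("wrist");np.savez("w1.npz",**{k:i[k] for k in("mtx","position","orientation")})
cv2.imwrite("pics/w1.png",i["color"]);print(i["position"])
c=i["color"][120:320,220:420];cv2.imwrite("pics/w1c.png",cv2.resize(c,None,fx=3,fy=3,interpolation=cv2.INTER_CUBIC))
E
```

```text
[416.96836225  89.20104895 302.92074634]
```

View pics/w1c.png

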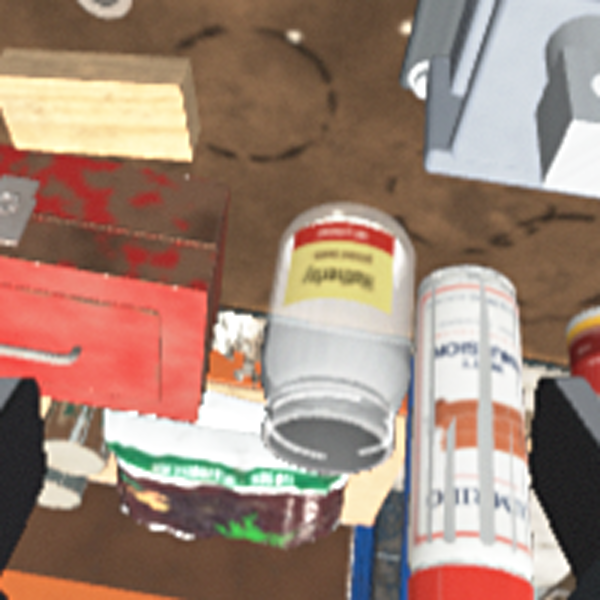

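This view shows the hitch at upper right with the hole at about image (419,149). The arm had not converged on the pose, so I'll check.

Emit:
carry_out(motion=[[0, 0, 0, 0, 0, 0, 1], [0, 0, 0, 0, 0, 0, 1]])

```text
clock: 3.15
position: [549.4, 95.0, 236.6]
ee_rot: [-0.071, 0.955, -0.044, 0.285]
contact_force: [0.0, 0.3, -0.2]
gripper_width: 85.4
grasp_force: 0.0
```

```bash
python3 - <<'E'
from h import *
s=read_state();print(s["clock"],s["position"],s["joints"].round(2),s["contact_force"])
print(rowto([506,174,180],-3.12,-0.7))
i=get_image("wrist");np.savez("w1.npz",**{k:i[k] for k in("mtx","position","orientation")})
cv2.imwrite("pics/w1.png",i["color"]);print(i["position"])
c=i["color"][80:280,340:600];cv2.imwrite("pics/w1c2.png",cv2.resize(c,None,fx=3,fy=3,interpolation=cv2.INTER_CUBIC))
E
```

```text
3.15 [549.39278029  94.99253375 236.55079907] [ 0.41  0.06 -0.88  1.19 -0.28 -2.94] [ 0.04907991  0.27686567 -0.24152099]
(array([-0.046, -0.122,  0.146]), array([53.7, 89.7, 19.9]))
[417.93143776  90.07153471 303.59800434]
```

View pics/w1c2.png

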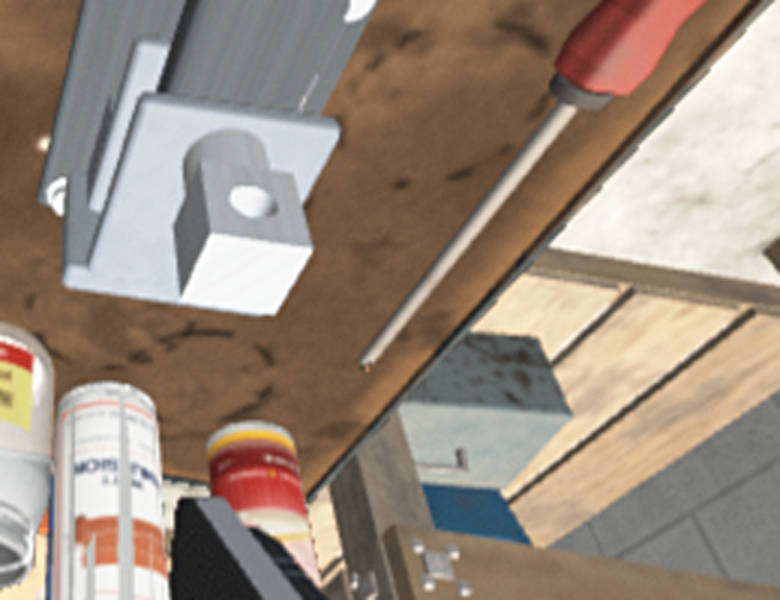

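The wrist crop shows the front face clearly: hole centre at crop (254,202), top front edge from (211,234) to (312,246), and top back corners at (181,302) and (274,314).

```bash
python3 - <<'E'
from h import *
w=dict(np.load("w1.npz"));t=get_image("top");s=get_image("scene")
img=cv2.imread("pics/w1.png")
def cw(p):return (340+p[0]/3,80+p[1]/3)
def g(p):return (224+(p[0]-480)/4,145+p[1]/4)
P={}
for n,a,b in [("FL",(312,246),(547,160)),("FR",(211,234),(607,158)),("BL",(274,314),(545,106)),("BR",(181,302),(606,103))]:
    P[n]=tri([(w,cw(a)),(t,g(b))]);print(n,P[n].round(1),(proj(w,P[n])-cw(a)).round(1),[onz(w,cw(a),z).round(1) for z in (116,120)])
print("hole w+s",tri([(w,cw((254,202))),(s,(280.5,174))]).round(1))
for x in (556,558,560,562): 
    p,d=ray(w,cw((254,202)));print((p+d*(x-p[0])/d[0]).round(1))
p=[onz(w,cw(a),71).round(1) for a in [(140,94),(338,124)]];print("lug front",p)
E
```

```text
FL [557.4 188.2 124.3] [-0.3  0.1] [array([563.7, 193. , 116. ]), array([560.6, 190.8, 120. ])]
FR [558.4 160.1 125.5] [-1.3  0.2] [array([565.4, 164.7, 116. ]), array([562.3, 163.1, 120. ])]
BL [584.1 189.8 124.1] [ 0.1 -0. ] [array([591.7, 194.3, 116. ]), array([588. , 192.1, 120. ])]
BR [585.6 161.5 124.5] [-1.1  0.1] [array([593.2, 165.8, 116. ]), array([589.4, 164.2, 120. ])]
hole w+s [563.5 175.5 102.8]
[556.  173.8 110.9]
[558.  175.  108.1]
[560.  176.2 105.3]
[562.  177.5 102.6]
lug front [array([552.6, 142.3,  71. ]), array([551.5, 203.4,  71. ])]
```

```bash
python3 - <<'E'
from h import *
print(rowto([550,20,230],-3.06)); print(rowto([557,-131,200],-3.06))
E
```

```text
(array([-0.112,  0.573,  0.066]), array([ 15. , -74. ,   8.9]))
(array([-0.112,  0.573,  0.066]), array([  49.8, -219.9,   44.2]))
```

Emit:
carry_out(motion=[[-0.028, 0.14, 0.016, 4, -18, 2, 1], [-0.056, 0.28, 0.032, 8, -36, 4, 1], [-0.084, 0.42, 0.048, 12, -54, 6, 1], [-0.112, 0.573, 0.066, 15, -74, 9, 1], [-0.112, 0.573, 0.066, 32, -140, 26, 1]])

```text
clock: 3.92
position: [554.2, -38.5, 218.2]
ee_rot: [-0.044, 0.999, 0.002, 0.0]
contact_force: [2.1, 0.4, 0.8]
gripper_width: 85.4
grasp_force: 0.0
```

```bash
python3 - <<'E'
from h import *
s=read_state();print(s["clock"],s["position"],s["joints"].round(2))
print(rowto([557,-131,180],-3.06))
E
```

```text
3.925 [554.184046   -38.50144    218.19750476] [ 0.22  0.29 -0.2  -0.   -1.08 -1.7 ]
(array([0.004, 0.001, 0.007]), array([  5.4, -92.5,  37.8]))
```

Emit:
carry_out(motion=[[0, 0, 0.007, 5, -46, 19, 1], [0, 0, 0.007, 5, -92, 38, 1], [0, 0, 0.007, 5, -92, 38, 1], [0, 0, 0.007, 5, -92, 38, 1]])

```text
clock: 4.42
position: [554.9, -133.7, 178.4]
ee_rot: [-0.037, 0.999, -0.0, 0.0]
contact_force: [-0.0, 0.6, 0.5]
gripper_width: 85.1
grasp_force: 0.0
```

```bash
python3 - <<'E'
from h import *
s=read_state();print(s["clock"],s["position"],s["joints"].round(2))
i=get_image("wrist");np.savez("w2.npz",**{k:i[k] for k in("mtx","position","orientation")})
cv2.imwrite("pics/w2.png",i["color"]);print(i["position"])
c=i["color"][100:380,190:450];cv2.imwrite("pics/w2c.png",cv2.resize(c,None,fx=2.1,fy=2.1,interpolation=cv2.INTER_CUBIC))
E
```

```text
4.425 [ 554.85324396 -133.72100778  178.40591447] [ 0.05  0.35 -0.22  0.   -1.   -1.54]
[ 481.82420561 -137.86080123  305.74374877]
```

View pics/w2c.png

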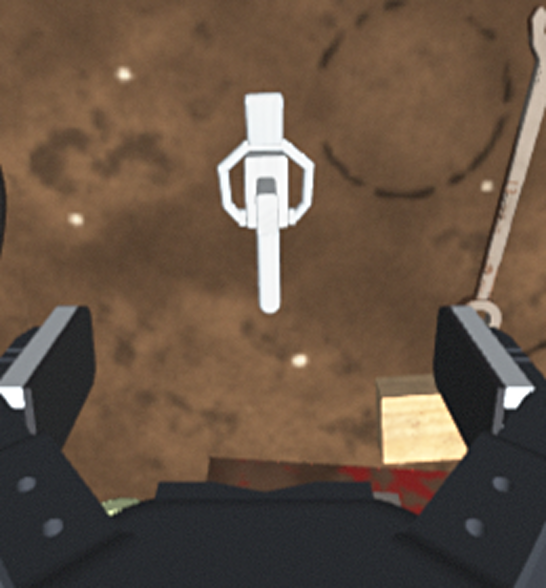

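The wrist crop shows the linchpin lined up with the tool: tip at crop (269,313), head and ring hub ends at (234,223) and (295,220), tongue end at (264,95), and the tab top near (266,187).

```bash
python3 - <<'E'
from h import *
w=dict(np.load("w2.npz"))
f=lambda p:(190+p[0]/2.1,100+p[1]/2.1)
for n,p,z in [("tip",(269.5,313),12),("pin root",(267.5,228),12),("tabtoprear",(266,178),56),("tabtopfront",(267,195),56),("tongueEnd",(264,94),64),("tL",(245,95),64),("tR",(283,95),64),("ringL",(219,170),40),("ringR",(313,165),40)]: print(n,onz(w,f(p),z).round(1))
for P in [(557.4,-131,56),(547.4,-132,56),(567.4,-130,56)]: print((np.array(proj(w,P))-[190,100])*2.1)
E
```

```text
tip [ 629.7 -123.7   12. ]
pin root [ 579.8 -128.6   12. ]
tabtoprear [ 541.8 -132.4   56. ]
tabtopfront [ 549.6 -131.4   56. ]
tongueEnd [ 504.6 -136.    64. ]
tL [ 505.5 -143.8   64. ]
tR [ 504.4 -128.2   64. ]
ringL [ 543.5 -154.4   40. ]
ringR [ 537.8 -110.5   40. ]
[266.5272727  211.68871366]
[265.96185019 190.14086688]
[267.08046037 232.77029943]
```

```bash
python3 - <<'E'
from h import *
print(rowto([558.5,-131,51.5],-3.047))
E
```

```text
(array([-0.001,  0.001, -0.02 ]), array([ -3.6,   2.2, 127.4]))
```

Emit:
carry_out(motion=[[0, 0, -0.02, -3.6, 2.2, 40, 1], [0, 0, -0.02, -3.6, 2.2, 80, 1], [0, 0, -0.02, -3.6, 2.2, 115, 0.3], [0, 0, -0.02, -3.6, 2.2, 122, 0.3], [0, 0, -0.02, -3.6, 2.2, 122, 0.3]])

```text
clock: 5.1
position: [558.7, -131.6, 57.5]
ee_rot: [-0.047, 0.999, -0.001, 0.001]
contact_force: [-0.7, -0.2, 0.1]
gripper_width: 55.2
grasp_force: 0.0
```

```bash
python3 - <<'E'
from h import *
s=read_state();print(s["clock"],s["position"],s["gripper_width"],s["contact_force"])
print(rowto([558.5,-131,51.5],-3.047))
E
```

```text
5.1 [ 558.74205103 -131.56325061   57.53677312] 55.243731792011666 [-0.68880714 -0.22811303  0.10744122]
(array([-0.001,  0.001,  0.   ]), array([0.2, 0.6, 6. ]))
```

Emit:
carry_out(motion=[[0, 0, 0, 0, 0.6, 6, 0.3], [0, 0, 0, 0, 0.6, 6, 0], [0, 0, 0, 0, 0.6, 6, -0.4], [0, 0, 0, 0, 0.6, 6, -0.8], [0, 0, 0, 0, 0.6, 6, -1]])

```text
clock: 5.72
position: [558.1, -132.0, 51.2]
ee_rot: [-0.046, 0.999, -0.001, 0.001]
contact_force: [-0.3, -0.4, 2.5]
gripper_width: 8.6
grasp_force: 60.6
```

Emit:
carry_out(motion=[[0, 0, 0, 0, 0, 0, -1], [0, 0, 0, 0, 0, 0, -1], [0, 0, 0, 0, 0, 0, -1]])

```text
clock: 6.1
position: [558.1, -132.0, 51.2]
ee_rot: [-0.047, 0.999, -0.001, 0.001]
contact_force: [-0.5, -0.0, 5.5]
gripper_width: 8.3
grasp_force: 60.9
```

Emit:
carry_out(motion=[[0, 0, 0, 0, 0, -10, -1], [0, 0, 0, 0, 0, -40, -1], [0, 0, 0, 0, 0, -75, -1], [0, 0, 0, 0, 0, -95, -1], [0, 0, 0, 0, 0, -95, -1]])

```text
clock: 6.72
position: [558.4, -131.6, 147.0]
ee_rot: [-0.046, 0.999, -0.0, 0.002]
contact_force: [0.3, -0.2, -1.6]
gripper_width: 8.5
grasp_force: 60.1
```

```bash
python3 - <<'E'
from h import *
s=read_state();print(s["clock"],s["position"],s["gripper_width"],s["contact_force"],s["wrist_torque"])
print(rowto([473.6,172.9,145.2],-3.112))
E
```

```text
6.725 [ 558.36897704 -131.62763054  147.00213227] 8.530450606953883 [ 0.3174908  -0.21027232 -1.59607241] [ 0.02722375  0.01449784 -0.03039942]
(array([-0.001,  0.003,  0.063]), array([ 56.2, 311.1,   1.3]))
```

Emit:
carry_out(motion=[[0, 0, 0.01, 25, 30, 0, -1], [0, 0, 0.02, 56, 75, 0, -1], [0, 0, 0.03, 64, 130, 0, -1], [0, 0, 0.045, 64, 185, 0, -1], [0, 0, 0.063, 64, 240, 0, -1]])

```text
clock: 7.35
position: [470.3, 102.5, 144.1]
ee_rot: [-0.014, 1.0, -0.001, -0.001]
contact_force: [1.1, 0.1, -1.8]
gripper_width: 8.3
grasp_force: 60.1
```

Emit:
carry_out(motion=[[0, 0, 0, 0, 35, 0, -1], [0, 0, 0, 0, 60, 0, -1], [0, 0, 0, 0, 69, 0, -1], [0, 0, 0, 0, 69, 0, -1], [0, 0, 0, 0, 69, 0, -1]])

```text
clock: 7.98
position: [469.3, 169.2, 144.8]
ee_rot: [-0.014, 1.0, -0.001, -0.001]
contact_force: [0.2, 0.5, -2.3]
gripper_width: 8.2
grasp_force: 60.1
```

```bash
python3 - <<'E'
from h import *
s=read_state();print(s["clock"],s["position"],s["gripper_width"],s["contact_force"],s["wrist_torque"])
print(rowto([473.6,172.9,145.2],-3.112))
sc=get_image("scene");t=get_image("top");w=get_image("wrist")
tip=[559-15,174.9,106];hol=[559,175.5,106]
for i in(sc,t,w):print(proj(i,tip),proj(i,hol))
x,y=246,140
c=lambda i,x,y,w,h,k:cv2.resize(i["color"][y:y+h,x:x+w],None,fx=k,fy=k,interpolation=cv2.INTER_CUBIC)
cv2.imwrite("pics/pre.png",np.hstack([c(sc,220,140,80,80,5)[:400],c(t,205,140,80,100,4)]))
for n,i in(("s",sc),("t",t),("w",w)):cv2.imwrite(f"pics/pre_{n}.png",i["color"])
E
```

```text
7.975 [469.28649626 169.23407233 144.80458072] 8.206745394323628 [ 0.22433575  0.47400029 -2.2670438 ] [ 0.06148212  0.0147303  -0.10851891]
(array([-0.002, -0.001, -0.001]), array([-4.4,  3.5, -0.4]))
[275.56838071 176.56597734] [278.5572895  173.85343365]
[248.35727919 193.67664983] [248.28837331 186.12118815]
[318.82468343 327.96565722] [319.00401018 344.56547271]
```

View pics/pre.png

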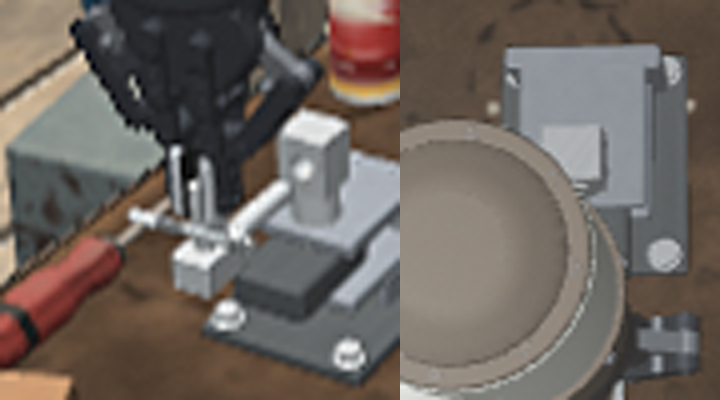

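Scene crop: the pin tip is at about (277.6,177.2) and the hole at (280.4,174), with the pin axis pointing at the hole. The top view is hidden by the arm. Next I'll correct the hole ray differentially with the known tip.

```bash
python3 - <<'E'
from h import *
s=read_state();sc=get_image("scene")
T=R.from_quat(s["ee_rot"]);tip=s["position"]+T.apply([-70.4,0,39.2]);pt=proj(sc,tip);print(tip,pt)
off=np.array([277.6,177.2])-pt;print("off",off)
for x in(557,559,561,563):
    p,d=ray(sc,np.array([280.4,174])-off);print((p+d*(x-p[0])/d[0]).round(1))
E
```

```text
[540.00071474 171.36700461 106.0235137 ] [275.86310549 177.64055192]
off [ 1.73689451 -0.44055192]
[557.  173.9 105.8]
[559.  175.2 104.3]
[561.  176.6 102.8]
[563.  178.  101.3]
```

Emit:
carry_out(motion=[[0, 0, 0, 0, 4, 0.3, -1], [0, 0, 0, -6, 4, 0.3, -1], [0, 0, 0, -12, 4, 0.3, -1], [0, 0, 0, -15, 4, 0.3, -1], [0, 0, 0, -16, 4, 0.3, -1]])

```text
clock: 8.8
position: [485.8, 174.7, 144.9]
ee_rot: [-0.015, 1.0, -0.001, 0.0]
contact_force: [-0.5, 0.0, -1.0]
gripper_width: 8.5
grasp_force: 60.1
```

Emit:
carry_out(motion=[[0, 0, 0, -0.5, 0, 0, -1], [0, 0, 0, -1, 0, 0, -1], [0, 0, 0, -1.5, 0, 0, -1], [0, 0, 0, -2, 0, 0, -1]])

```text
clock: 9.3
position: [487.5, 174.8, 145.0]
ee_rot: [-0.015, 1.0, -0.001, 0.0]
contact_force: [0.6, -0.5, -1.6]
gripper_width: 8.4
grasp_force: 60.1
```

Emit:
carry_out(motion=[[0, 0, 0, -0.5, 0, 0, -1], [0, 0, 0, -1, 0, 0, -1], [0, 0, 0, -1.5, 0, 0, -1]])

```text
clock: 9.68
position: [489.1, 174.8, 145.0]
ee_rot: [-0.015, 1.0, -0.001, 0.0]
contact_force: [-0.0, 0.1, -1.7]
gripper_width: 8.8
grasp_force: 60.1
```

Emit:
carry_out(motion=[[0, 0, 0, -0.5, -1.2, 0.5, -1], [0, 0, 0, -1, -1.2, 0.5, -1], [0, 0, 0, -1.5, -1.2, 0.5, -1], [0, 0, 0, -2, -1.2, 0.5, -1]])

```text
clock: 10.18
position: [490.4, 173.4, 144.3]
ee_rot: [-0.015, 1.0, -0.001, -0.001]
contact_force: [-2.8, -0.5, -0.3]
gripper_width: 8.6
grasp_force: 60.2
```

Emit:
carry_out(motion=[[0, 0, 0, -0.5, 0, 0, -1], [0, 0, 0, -1, 0, 0, -1], [0, 0, 0, -1, 0, 0, -1]])

```text
clock: 10.55
position: [490.8, 173.2, 144.3]
ee_rot: [-0.015, 1.0, -0.001, -0.001]
contact_force: [-6.4, 0.3, 3.0]
gripper_width: 8.7
grasp_force: 60.6
```

Emit:
carry_out(motion=[[0, 0, 0, -0.5, 0, 0, -1], [0, 0, 0, -1, 0, 0, -1], [0, 0, 0, -1, 0, 0, -1]])

```text
clock: 10.92
position: [491.0, 173.1, 144.2]
ee_rot: [-0.015, 1.0, -0.001, -0.002]
contact_force: [-8.0, 0.3, 3.8]
gripper_width: 8.4
grasp_force: 60.8
```

Emit:
carry_out(motion=[[0, 0, 0, 1, 0, -0.5, -1], [0, 0, 0, 1, 0, -1.5, -1], [0, 0, 0, 0.5, 0, -1.5, -1], [0, 0, 0, 0, 0, -1.5, -1], [0, 0, 0, 0, 0, -1.5, -1]])

```text
clock: 11.55
position: [493.4, 173.7, 146.1]
ee_rot: [-0.015, 1.0, -0.001, 0.0]
contact_force: [-0.7, -2.3, -0.2]
gripper_width: 8.8
grasp_force: 60.2
```

Emit:
carry_out(motion=[[0, 0, 0, -0.5, 0, 0, -1], [0, 0, 0, -1, 0, 0, -1], [0, 0, 0, -1, 0, 0, -1]])

```text
clock: 11.92
position: [494.1, 173.6, 146.0]
ee_rot: [-0.015, 1.0, -0.001, 0.0]
contact_force: [-0.1, -1.1, 0.7]
gripper_width: 8.8
grasp_force: 60.3
```

Going up 1.5 mm found the hole. I'll continue in gently.

Emit:
carry_out(motion=[[0, 0, 0, -1.5, 0, 0, -1], [0, 0, 0, -3, 0, 0, -1], [0, 0, 0, -4, 0, 0, -1], [0, 0, 0, -5, 0, 0, -1]])

```text
clock: 12.42
position: [499.1, 173.8, 146.0]
ee_rot: [-0.015, 1.0, -0.001, -0.0]
contact_force: [-1.7, -2.6, -0.3]
gripper_width: 8.4
grasp_force: 60.4
```

Emit:
carry_out(motion=[[0, 0, 0, -1.5, 0, 0, -1], [0, 0, 0, -3, 0, 0, -1], [0, 0, 0, -4, 0, 0, -1], [0, 0, 0, -5, 0, 0, -1]])

```text
clock: 12.92
position: [504.0, 173.9, 146.0]
ee_rot: [-0.015, 1.0, -0.001, -0.0]
contact_force: [-1.6, -2.3, 1.7]
gripper_width: 8.5
grasp_force: 60.5
```

Emit:
carry_out(motion=[[0, 0, 0, -2, -0.3, -0.2, -1], [0, 0, 0, -4, -0.4, -0.3, -1], [0, 0, 0, -6, -0.4, -0.3, -1], [0, 0, 0, -8, -0.4, -0.3, -1], [0, 0, 0, -10, -0.4, -0.3, -1]])

```text
clock: 13.55
position: [514.3, 174.1, 146.3]
ee_rot: [-0.015, 1.0, -0.0, 0.0]
contact_force: [-1.1, -1.8, 0.5]
gripper_width: 8.1
grasp_force: 60.3
```

Emit:
carry_out(motion=[[0, 0, 0, -2, 0, 0, -1], [0, 0, 0, -4, 0, 0, -1], [0, 0, 0, -6, 0, 0, -1], [0, 0, 0, -8, 0, 0, -1], [0, 0, 0, -10, 0, 0, -1]])

```text
clock: 14.18
position: [524.2, 174.3, 146.3]
ee_rot: [-0.015, 1.0, -0.0, 0.0]
contact_force: [-1.1, -1.7, 0.2]
gripper_width: 8.5
grasp_force: 60.3
```

Emit:
carry_out(motion=[[0, 0, 0, -2, 0, 0, -1], [0, 0, 0, -4, 0, 0, -1], [0, 0, 0, -6, 0, 0, -1], [0, 0, 0, -8, 0, 0, -1], [0, 0, 0, -10, 0, 0, -1]])

```text
clock: 14.8
position: [534.2, 174.5, 146.3]
ee_rot: [-0.015, 1.0, -0.001, 0.0]
contact_force: [-1.8, -2.4, -0.7]
gripper_width: 8.7
grasp_force: 60.3
```

Emit:
carry_out(motion=[[0, 0, 0, -1, 0, 0, -1], [0, 0, 0, -2, 0, 0, -1], [0, 0, 0, -3, 0, 0, -1], [0, 0, 0, -3.5, 0, 0, -1], [0, 0, 0, -4, 0, 0, -1]])

```text
clock: 15.42
position: [538.1, 174.7, 146.3]
ee_rot: [-0.015, 1.0, -0.001, 0.0]
contact_force: [-1.0, -0.9, -0.2]
gripper_width: 8.3
grasp_force: 60.3
```

Emit:
carry_out(motion=[[0, 0, 0, -0.5, 0, 0, -1], [0, 0, 0, -1, 0, 0, -1], [0, 0, 0, -1.5, 0, 0, -1], [0, 0, 0, -2, 0, 0, -1]])

```text
clock: 15.92
position: [539.5, 174.6, 146.3]
ee_rot: [-0.015, 1.0, -0.001, -0.001]
contact_force: [-4.5, -1.7, 3.4]
gripper_width: 8.5
grasp_force: 60.6
```

Contact seems to be beginning at the shoulder. I'll press a little more to confirm it's seated.

Emit:
carry_out(motion=[[0, 0, 0, -0.5, 0, 0, -1], [0, 0, 0, -1, 0, 0, -1], [0, 0, 0, -1, 0, 0, -1]])

```text
clock: 16.3
position: [539.7, 174.6, 146.3]
ee_rot: [-0.015, 1.0, -0.001, -0.001]
contact_force: [-7.0, -1.7, 3.5]
gripper_width: 8.5
grasp_force: 60.9
```

Emit:
carry_out(motion=[[0, 0, 0, -0.5, 0, 0, -1], [0, 0, 0, -1, 0, 0, -1], [0, 0, 0, -1, 0, 0, -1]])

```text
clock: 16.68
position: [539.9, 174.5, 146.4]
ee_rot: [-0.015, 1.0, -0.001, -0.002]
contact_force: [-8.8, -0.4, 5.6]
gripper_width: 8.7
grasp_force: 61.1
```

Emit:
carry_out(motion=[[0, 0, 0, -1, 0, 0, -1], [0, 0, 0, -2, 0, 0, -1], [0, 0, 0, -2, 0, 0, -1]])

```text
clock: 17.05
position: [540.1, 174.5, 146.4]
ee_rot: [-0.015, 1.0, -0.001, -0.004]
contact_force: [-14.8, 0.9, 9.5]
gripper_width: 8.6
grasp_force: 61.7
```

Emit:
carry_out(motion=[[0, 0, 0, 2, 0, 0, -0.5], [0, 0, 0, 2, 0, 0, 0], [0, 0, 0, 2, 0, 0, 0], [0, 0, 0, 2, 0, 0, 0]])

```text
clock: 17.55
position: [542.5, 174.9, 146.3]
ee_rot: [-0.015, 1.0, -0.0, 0.0]
contact_force: [-0.4, -0.6, -0.6]
gripper_width: 42.6
grasp_force: 0.0
```

Emit:
carry_out(motion=[[0, 0, 0, 0, 0, -10, 0], [0, 0, 0, 0, 0, -35, 0], [0, 0, 0, 0, 0, -70, 0], [0, 0, 0, 0, 0, -85, -0.5], [0, 0, 0, 0, 0, -85, -1]])

```text
clock: 18.18
position: [542.4, 175.1, 232.4]
ee_rot: [-0.015, 1.0, 0.0, 0.001]
contact_force: [-1.2, -0.2, -0.8]
gripper_width: 6.8
grasp_force: 0.0
```

```bash
python3 - <<'E'
from h import *
s=read_state();print(s["clock"],s["position"],s["gripper_width"],s["contact_force"])
print(rowto([458,172,220],-3.112))
sc=get_image("scene");w=get_image("wrist")
cv2.imwrite("pics/in_w.png",w["color"])
c=lambda i,x,y,w,h,k:cv2.resize(i["color"][y:y+h,x:x+w],None,fx=k,fy=k,interpolation=cv2.INTER_CUBIC)
cv2.imwrite("pics/in.png",np.hstack([c(sc,230,130,80,80,5),c(w,220,120,200,200,2)]))
E
```

```text
18.175 [542.3892789  175.10313008 232.38622529] 6.788230154462114 [-1.19563957 -0.15089762 -0.7771888 ]
(array([0.001, 0.002, 0.   ]), array([84.5, -0.6, 12.2]))
```

View pics/in.png

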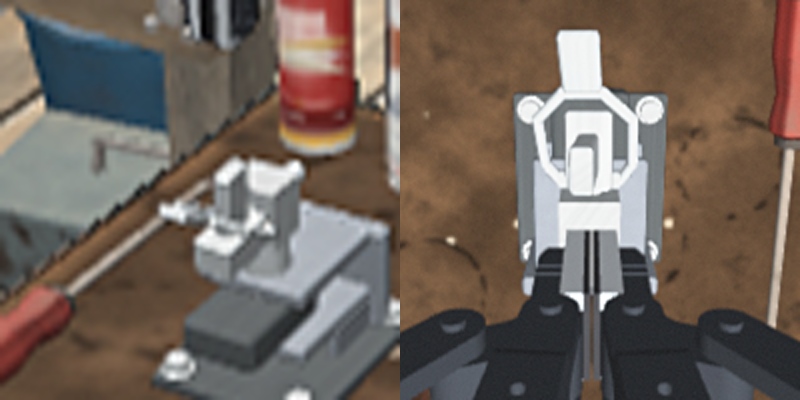

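The picture shows the linchpin seated against the head. The ring is still open at the back, with the tongue end at wrist (309.5,135), so there's a slight roll to -y. I'll locate the tongue.

```bash
python3 - <<'E'
from h import *
w=get_image("wrist")
for c in[(558,31),(600,30),(579,30),(563,92),(602,90)]:
    print(onz(w,(220+(c[0]-400)/2,120+c[1]/2),159 if c[1]<50 else 142).round(1))
H=np.array([554.2,107.2])
for f in np.radians([37.2,50,65,80,90,105,120,135,150]):
    C=H+[-86*np.cos(f)-3*np.sin(f),86*np.sin(f)-3*np.cos(f)]
    r=78;Q=H+[-r*np.cos(f)-3*np.sin(f),r*np.sin(f)-3*np.cos(f)]
    print(round(np.degrees(f)),"ph1 TCP",(C+[-11,-8+14]).round(1),"ph2 TCP",(Q+[-11,14]).round(1))
E
```

```text
[480.7 162.3 159. ]
[479.9 177.1 159. ]
[480.1 169.7 159. ]
[505.1 163.6 142. ]
[503.9 178.9 142. ]
37 ph1 TCP [472.9 162.8] ph2 TCP [479.3 166. ]
50 ph1 TCP [485.6 177.2] ph2 TCP [490.8 179. ]
65 ph1 TCP [504.1 189.9] ph2 TCP [507.5 190.6]
80 ph1 TCP [525.3 197.4] ph2 TCP [526.7 197.5]
90 ph1 TCP [540.2 199.2] ph2 TCP [540.2 199.2]
105 ph1 TCP [562.6 197. ] ph2 TCP [560.5 197.3]
120 ph1 TCP [583.6 189.2] ph2 TCP [579.6 190.2]
135 ph1 TCP [601.9 176.1] ph2 TCP [596.2 178.5]
150 ph1 TCP [616.2 158.8] ph2 TCP [609.2 162.8]
```

```bash
python3 - <<'E'
from h import *
w=get_image("wrist");f=lambda c:(220+(c[0]-400)/2,120+c[1]/2)
for n,c,z in[("white top L",(558,203),124),("white top R",(620,203),124),("far edge",(590,231),124),("tab top rear",(580,147),151),("tab top front",(583,193),151),("headrear",(583,110),115),("bolt L",(531,110),8),("bolt R",(650,110),8)]:print(n,onz(w,f(c),z).round(1))
for P in [(558,175,124),(584,175,124),(558,175,115),(554,175,115),(530,174,151),(550,174,151),(520,174,115)]:
    q=(np.array(proj(w,P))-[220,120])*2+[400,0];print(P,q.round(0))
b=cv2.resize(cv2.imread("pics/in_w.png")[120:270,265:360],None,fx=6,fy=4,interpolation=cv2.INTER_CUBIC);cv2.imwrite("pics/in2.png",b)
E
```

```text
white top L [558.6 161.1 124. ]
white top R [557.8 189.1 124. ]
far edge [571.9 175.9 124. ]
tab top rear [524.7 170.8 151. ]
tab top front [543.6 172.5 151. ]
headrear [517.4 171.3 115. ]
bolt L [540.  136.6   8. ]
bolt R [537.8 213.3   8. ]
(558, 175, 124) [589. 203.]
(584, 175, 124) [587. 255.]
(558, 175, 115) [589. 196.]
(554, 175, 115) [589. 188.]
(530, 174, 151) [588. 160.]
(550, 174, 151) [586. 208.]
(520, 174, 115) [589. 116.]
```

View pics/in2.png

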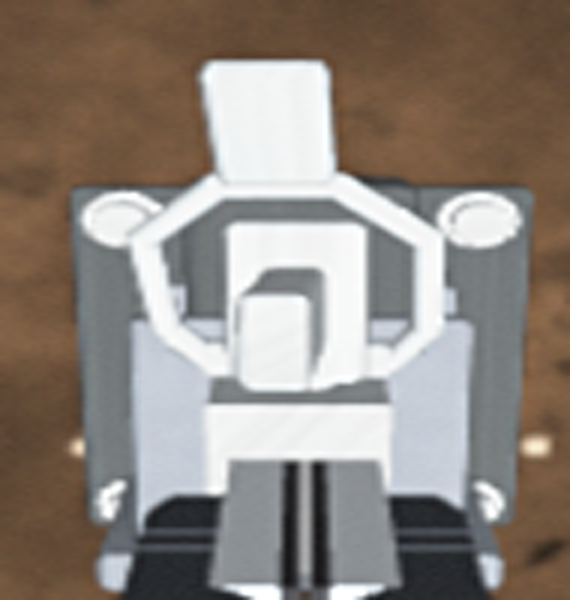

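The crop shows a slightly drooped, rolled linchpin with its head at the face. The tongue end is at about x=481, y=170. I'll go behind the tongue and push it forward and up along its arc with shut fingers.

Emit:
carry_out(motion=[[0, 0, 0, 45, -2, 0, -1], [0, 0, 0, 87, -2, 0, -1], [0, 0, 0, 87, -2, 45, -1], [0, 0, 0, 87, -2, 74, -1], [0, 0, 0, 87, -2, 74, -1]])

```text
clock: 19.0
position: [453.5, 169.0, 154.8]
ee_rot: [-0.015, 1.0, -0.003, -0.003]
contact_force: [-0.2, -0.0, -0.4]
gripper_width: 0.1
grasp_force: 0.0
```

Emit:
carry_out(motion=[[0, 0, 0, -6, 0, 0, -1], [0, 0, 0, -12, 0, 0, -1], [0, 0, 0, -16, 0, -2, -1]])

```text
clock: 19.38
position: [471.8, 170.8, 160.0]
ee_rot: [-0.015, 1.0, -0.0, 0.0]
contact_force: [-1.9, 0.6, 2.1]
gripper_width: -0.1
grasp_force: 1.1
```

Emit:
carry_out(motion=[[0, 0, 0, -6, 0, -7, -1], [0, 0, 0, -14, 0, -14.5, -1], [0, 0, 0, -23, 0, -22, -1], [0, 0, 0, -32, 0, -28, -1], [0, 0, 0, -32, 0, -28, -1]])

```text
clock: 20.0
position: [504.4, 172.0, 187.9]
ee_rot: [-0.015, 1.0, -0.0, 0.001]
contact_force: [-0.9, -0.1, 0.8]
gripper_width: 0.1
grasp_force: 0.6
```

```bash
python3 - <<'E'
from h import *
s=read_state();print(s["clock"],s["position"],s["contact_force"])
w=get_image("wrist");sc=get_image("scene")
c=lambda i,x,y,w,h,k:cv2.resize(i["color"][y:y+h,x:x+w],None,fx=k,fy=k,interpolation=cv2.INTER_CUBIC)
cv2.imwrite("pics/r1.png",np.hstack([c(sc,230,130,80,80,5),c(w,220,150,200,200,2)]))
E
```

```text
20.0 [504.37721505 171.99483049 187.85933525] [-0.86005221 -0.07554287  0.76833321]
```

View pics/r1.png

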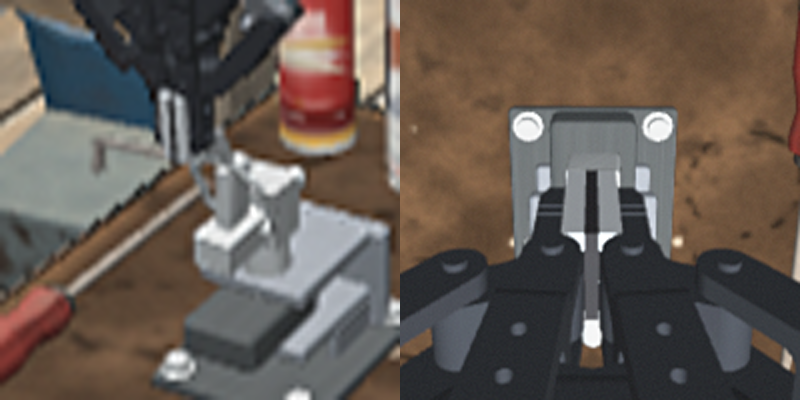

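The ring is rising ahead of the fingers in the scene view. That was my last picture, so I'll continue the arc by force.

Emit:
carry_out(motion=[[0, 0, 0, -10, 0, -5.5, -1], [0, 0, 0, -21, 0, -9, -1], [0, 0, 0, -36, 0, -11, -1], [0, 0, 0, -46, 0, -11, -1], [0, 0, 0, -46, 0, -11, -1]])

```text
clock: 20.72
position: [549.9, 173.0, 197.8]
ee_rot: [-0.015, 1.0, -0.001, -0.0]
contact_force: [-1.1, -0.1, -0.4]
gripper_width: -0.0
grasp_force: 0.4
```

Emit:
carry_out(motion=[[0, 0, 0, -10, 0, 1.5, -1], [0, 0, 0, -20, 0, 5, -1], [0, 0, 0, -29, 0, 8.5, -1], [0, 0, 0, -38, 0, 14, -1], [0, 0, 0, -46, 0, 20, -1]])

```text
clock: 21.35
position: [595.9, 174.5, 177.9]
ee_rot: [-0.015, 1.0, -0.0, 0.0]
contact_force: [0.7, 0.9, 2.1]
gripper_width: -0.2
grasp_force: 0.6
```

```bash
python3 - <<'E'
from h import *
s=read_state();print(s["clock"],s["position"],s["contact_force"],s["wrist_torque"],s["joints"].round(2))
sc=get_image("scene");cv2.imwrite("pics/r2.png",sc["color"])
E
```

```text
21.35 [595.91177107 174.4791367  177.94798953] [0.69717282 0.91738084 2.13187414] [0.02731486 0.07604167 0.04920935] [ 0.55  0.43 -0.1   0.   -1.04 -2.09]
```

Emit:
carry_out(motion=[[0, 0, 0, -9, 0, 6, -1], [0, 0, 0, -17, 0, 13, -1], [0, 0, 0, -22, 0, 19, -1], [0, 0, 0, -27, 0, 24.5, -1], [0, 0, 0, -31, 0, 31, -1]])

```text
clock: 22.02
position: [626.5, 175.4, 147.1]
ee_rot: [-0.015, 1.0, -0.0, 0.0]
contact_force: [-1.3, -0.2, 0.5]
gripper_width: 0.0
grasp_force: 0.6
```

Emit:
carry_out(motion=[[0, 0, 0, -2, 0, 3, -1], [0, 0, 0, -4, 0, 6, -1], [0, 0, 0, -5, 0, 8, -1], [0, 0, 0, -5, 0, 10, -1], [0, 0, 0, -5, 0, 10, -1]])

```text
clock: 22.65
position: [631.3, 175.5, 137.5]
ee_rot: [-0.015, 1.0, -0.0, 0.001]
contact_force: [0.3, -0.4, 0.5]
gripper_width: 0.4
grasp_force: 0.6
```

Emit:
carry_out(motion=[[0, 0, 0, 0, 0, 1.5, -1], [0, 0, 0, 0, 0, 3, -1], [0, 0, 0, 0, 0, 4.5, -1], [0, 0, 0, 0, 0, 6, -1], [0, 0, 0, 0, 0, 7, -1]])

```text
clock: 23.28
position: [631.2, 175.5, 130.3]
ee_rot: [-0.015, 1.0, -0.0, 0.0]
contact_force: [0.5, 0.1, 0.5]
gripper_width: 0.2
grasp_force: 0.6
```

Emit:
carry_out(motion=[[0, 0, 0, 0, 0, 1, -1], [0, 0, 0, 0, 0, 2, -1], [0, 0, 0, 0, 0, 3, -1], [0, 0, 0, 0, 0, 4, -1]])

```text
clock: 23.78
position: [631.5, 175.6, 126.7]
ee_rot: [-0.015, 1.0, -0.0, 0.001]
contact_force: [1.5, 0.4, 2.9]
gripper_width: 0.1
grasp_force: 1.5
```

Emit:
carry_out(motion=[[0, 0, 0, 0, 0, 1, -1], [0, 0, 0, 0, 0, 2, -1], [0, 0, 0, 0, 0, 3, -1], [0, 0, 0, 0, 0, 4, -1]])

```text
clock: 24.28
position: [632.2, 175.8, 123.6]
ee_rot: [-0.015, 1.0, -0.0, 0.002]
contact_force: [2.1, 1.3, 6.0]
gripper_width: -0.3
grasp_force: 3.1
```

Emit:
carry_out(motion=[[0, 0, 0, 0, 0, 1, -1], [0, 0, 0, 0, 0, 2, -1], [0, 0, 0, 0, 0, 3, -1]])

```text
clock: 24.65
position: [632.5, 175.9, 120.9]
ee_rot: [-0.015, 1.0, 0.0, 0.002]
contact_force: [1.2, 1.2, 5.6]
gripper_width: -0.2
grasp_force: 3.0
```

Emit:
carry_out(motion=[[0, 0, 0, 0, 0, 1, -1], [0, 0, 0, 0, 0, 2, -1], [0, 0, 0, 0, 0, 3, -1]])

```text
clock: 25.02
position: [631.5, 175.7, 116.6]
ee_rot: [-0.015, 1.0, -0.0, 0.001]
contact_force: [1.4, 0.9, 3.3]
gripper_width: 0.1
grasp_force: 1.2
```

The force peaked near 6 N and then fell, so it has probably snapped. I'll press slightly further to be sure.

Emit:
carry_out(motion=[[0, 0, 0, 0, 0, 1, -1], [0, 0, 0, 0, 0, 2, -1], [0, 0, 0, 0, 0, 3, -1]])

```text
clock: 25.4
position: [630.2, 175.1, 112.5]
ee_rot: [-0.015, 1.0, -0.001, -0.001]
contact_force: [-0.4, 0.9, 1.4]
gripper_width: 0.3
grasp_force: 0.8
```

Emit:
carry_out(motion=[[0, 0, 0, 0, 0, 1, -1], [0, 0, 0, 0, 0, 2, -1], [0, 0, 0, 0, 0, 3, -1], [0, 0, 0, 0, 0, 3, -1]])

```text
clock: 25.9
position: [630.9, 175.3, 110.2]
ee_rot: [-0.015, 1.0, -0.001, -0.0]
contact_force: [-0.8, 0.6, 2.0]
gripper_width: -0.2
grasp_force: 0.7
```

Emit:
carry_out(motion=[[0, 0, 0, 0, 0, 1, -1], [0, 0, 0, 0, 0, 2, -1], [0, 0, 0, 0, 0, 3, -1], [0, 0, 0, 0, 0, 3, -1]])

```text
clock: 26.4
position: [631.1, 175.4, 107.2]
ee_rot: [-0.015, 1.0, -0.001, 0.0]
contact_force: [-0.8, -0.1, 2.2]
gripper_width: 0.2
grasp_force: 0.7
```

```bash
python3 - <<'E'
from h import *
s=read_state();print(s["clock"],s["position"],s["contact_force"],s["wrist_torque"])
E
```

```text
26.4 [631.08375521 175.3806948  107.23356386] [-0.80887632 -0.14148763  2.17507611] [-0.01632204  0.13336883 -0.03349707]
```

Emit:
carry_out(motion=[[0, 0, 0, 0, 0, 1, -1], [0, 0, 0, 0, 0, 2, -1], [0, 0, 0, 0, 0, 3, -1], [0, 0, 0, 0, 0, 4, -1], [0, 0, 0, 0, 0, 4, -1]])

```text
clock: 27.02
position: [631.4, 175.5, 104.7]
ee_rot: [-0.015, 1.0, -0.001, 0.001]
contact_force: [-3.7, -0.4, 8.4]
gripper_width: 0.1
grasp_force: 3.3
```

Emit:
carry_out(motion=[[0, 0, 0, 0, 0, -10, -1], [0, 0, 0, 0, 0, -40, -1], [0, 0, 0, 0, 0, -80, -1], [0, 0, 0, 0, 0, -120, -1], [0, 0, 0, 30, 0, -129, -1]])

```text
clock: 27.65
position: [603.1, 175.1, 234.9]
ee_rot: [-0.014, 1.0, 0.001, 0.003]
contact_force: [-0.9, -0.0, -0.5]
gripper_width: -0.1
grasp_force: 0.0
```

Emit:
carry_out(motion=[[0, 0, 0, 30, 0, 0, -1], [0, 0, 0, 58, 0, 0, -1], [0, 0, 0, 58, 0, 0, -1], [0, 0, 0, 58, 0, 0, -1]])

```text
clock: 28.15
position: [543.5, 173.0, 232.4]
ee_rot: [-0.015, 1.0, -0.0, 0.0]
contact_force: [0.2, -0.4, 0.0]
gripper_width: 0.1
grasp_force: 0.0
```

```bash
python3 - <<'E'
from h import *
s=read_state();print(s["clock"],s["position"],s["contact_force"])
w=get_image("wrist");sc=get_image("scene");cv2.imwrite("pics/f_w.png",w["color"]);cv2.imwrite("pics/f_s.png",sc["color"])
g=w["color"].min(2);o=cv2.imread("pics/in_w.png").min(2)
print("min-channel, rows 130..226 step3, cols 285..340 step4: before|now")
for r in range(130,227,3):print(r,*o[r,288:338:5],"|",*g[r,288:338:5])
E
```

```text
28.15 [543.50988701 173.03217687 232.36837317] [ 0.20710129 -0.38398924  0.00371964]
min-channel, rows 130..226 step3, cols 285..340 step4: before|now
130 63 58 56 54 53 56 55 54 60 54 | 64 62 62 56 55 54 58 55 58 55
133 67 59 55 44 46 50 53 55 59 58 | 64 65 57 58 55 57 59 59 59 56
136 66 66 87 232 237 240 214 57 58 60 | 65 68 59 59 57 57 62 60 60 62
139 64 61 160 241 242 242 247 63 60 60 | 64 60 66 64 61 60 67 64 64 62
142 64 61 116 241 242 242 244 65 66 64 | 60 64 65 59 64 66 67 68 62 64
145 61 65 103 242 241 242 244 67 64 66 | 62 62 62 63 66 66 68 61 62 70
148 62 65 77 240 241 242 245 62 63 68 | 67 61 64 61 67 68 68 66 61 71
151 63 62 59 240 241 243 246 64 60 68 | 61 65 65 64 61 69 68 64 61 69
154 62 63 59 241 241 243 245 61 60 68 | 60 64 66 62 65 71 67 64 66 71
157 65 65 62 241 241 242 246 64 64 70 | 60 66 65 64 65 74 65 64 67 71
160 67 66 62 240 241 244 244 60 71 69 | 62 67 65 64 68 69 67 60 62 66
163 65 66 63 242 243 245 243 77 62 66 | 61 67 62 59 58 58 60 58 60 62
166 74 75 208 234 236 236 234 248 77 72 | 198 118 100 120 121 124 120 126 119 122
169 238 113 246 187 181 181 184 
[... 985 characters left out ...]
 245 171 198
205 197 247 223 225 240 240 156 247 166 242 | 139 197 194 246 246 240 239 245 219 220
208 197 192 245 221 241 238 187 246 245 242 | 134 200 199 245 246 240 240 245 219 245
211 197 199 228 217 239 239 241 247 243 198 | 126 201 248 196 255 240 238 255 161 247
214 199 202 200 156 241 237 246 255 192 199 | 114 201 246 121 123 217 229 117 125 229
217 198 200 203 127 208 212 182 123 128 198 | 115 189 245 121 126 120 118 123 123 196
220 194 199 196 130 129 125 128 128 126 197 | 119 176 201 247 246 243 245 245 245 197
223 193 197 204 243 240 239 239 243 242 198 | 116 188 216 242 241 238 239 242 239 196
226 193 198 205 243 239 241 241 241 243 196 | 118 183 215 244 239 242 240 241 241 198
```

The tongue is gone from the open position, so the ring has stayed over, and the tab now stands upright. The shoulder may be about 2–3 mm off the face, so I'll nudge the head home from behind at axis height.

Emit:
carry_out(motion=[[0, 0, 0, 28, 2, 0, -1], [0, 0, 0, 54, 2, 0, -1], [0, 0, 0, 54, 2, 50, -1], [0, 0, 0, 54, 2, 100, -1], [0, 0, 0, 54, 2, 120, -1]])

```text
clock: 28.88
position: [488.1, 172.2, 109.1]
ee_rot: [-0.014, 1.0, -0.002, -0.002]
contact_force: [0.1, 0.2, -0.4]
gripper_width: -0.2
grasp_force: 0.0
```

Emit:
carry_out(motion=[[0, 0, 0, 0, 0, 0, -1], [0, 0, 0, -4, 0, 0, -1], [0, 0, 0, -8, 0, 0, -1], [0, 0, 0, -11, 0, 0, -1], [0, 0, 0, -13, 0, 0, -1]])

```text
clock: 29.5
position: [502.5, 173.7, 112.8]
ee_rot: [-0.015, 1.0, -0.0, 0.001]
contact_force: [-0.7, 0.5, 0.1]
gripper_width: 0.2
grasp_force: 0.0
```

Emit:
carry_out(motion=[[0, 0, 0, -1, 0, 0, -1], [0, 0, 0, -2, 0, 0, -1], [0, 0, 0, -3, 0, 0, -1], [0, 0, 0, -4, 0, 0, -1]])

```text
clock: 30.0
position: [506.1, 173.7, 112.3]
ee_rot: [-0.015, 1.0, -0.001, 0.0]
contact_force: [0.0, -0.1, 0.2]
gripper_width: 0.0
grasp_force: 0.0
```

Emit:
carry_out(motion=[[0, 0, 0, -1, 0, 0, -1], [0, 0, 0, -2, 0, 0, -1], [0, 0, 0, -3, 0, 0, -1], [0, 0, 0, -3, 0, 0, -1]])

```text
clock: 30.5
position: [509.1, 173.7, 112.3]
ee_rot: [-0.015, 1.0, -0.001, 0.0]
contact_force: [-0.6, -0.0, 0.1]
gripper_width: 0.1
grasp_force: 0.1
```

Emit:
carry_out(motion=[[0, 0, 0, -1, 0, 0, -1], [0, 0, 0, -2, 0, 0, -1], [0, 0, 0, -3, 0, 0, -1], [0, 0, 0, -3, 0, 0, -1]])

```text
clock: 31.0
position: [509.9, 173.2, 111.8]
ee_rot: [-0.015, 1.0, -0.001, -0.002]
contact_force: [-6.6, 1.5, 3.7]
gripper_width: 0.0
grasp_force: 3.6
```

The hard stop is at rear face x≈520.3, which is the face at 558.3 less 38, so it's home. I'll back away and do a final check.

Emit:
carry_out(motion=[[0, 0, 0, 8, 0, 0, -1], [0, 0, 0, 25, 0, 0, -1], [0, 0, 0, 25, 0, -50, -1], [0, 0, 0, 25, 0, -100, -1], [0, 0, 0, -5, 0, -120, -1]])

```text
clock: 31.62
position: [518.0, 174.9, 236.8]
ee_rot: [-0.016, 1.0, 0.001, 0.004]
contact_force: [0.4, 0.5, 0.5]
gripper_width: 0.1
grasp_force: 0.0
```

Emit:
carry_out(motion=[[0, 0, 0, -28, 0, 0, -1], [0, 0, 0, -28, 0, 0, -1], [0, 0, 0, -28, 0, 0, -1], [0, 0, 0, -28, 0, 0, -1]])

```text
clock: 32.12
position: [544.5, 174.9, 232.3]
ee_rot: [-0.015, 1.0, -0.001, 0.0]
contact_force: [-0.3, -0.2, 0.9]
gripper_width: 0.2
grasp_force: 0.0
```

```bash
python3 - <<'E'
from h import *
s=read_state();print(s["clock"],s["position"],s["contact_force"])
w=get_image("wrist");sc=get_image("scene");cv2.imwrite("pics/g_w.png",w["color"])
g=w["color"].min(2);print(*proj(w,(558.2,175,124)),*proj(w,(558.2,175,115)),*proj(w,(520.2,175,115)))
for r in range(130,227,2):print(r,*g[r,288:338:5])
# spot of the ring in scene: predicted tongue closed vs straight up
for a in (2.57,2.2,0.92,0):
    f=.65+a;P=np.array([554.2-75*np.cos(f),175.5,107.2+75*np.sin(f)]);q=proj(sc,P)+[1.7,-.4];x,y=q.round().astype(int);print(a,q.round(1),sc["color"][y-1:y+2,x-1:x+2].min(2).ravel(),cv2.imread("pics/in.png") is not None and cv2.imread("pics/scene0.png")[y-1:y+2,x-1:x+2].min(2).ravel())
E
```

```text
32.125 [544.45762519 174.8881743  232.25715194] [-0.30209542 -0.15572588  0.87812501]
313.9823397322651 216.96364479329583 314.0392144213516 213.64382181522586 315.21286347183343 173.88261960802646
130 65 59 59 53 54 53 59 56 57 57
132 65 63 58 57 55 59 57 59 55 57
134 68 66 58 60 56 58 56 62 56 61
136 66 67 60 60 55 59 62 63 61 62
138 66 59 61 63 59 59 66 66 63 61
140 60 62 61 58 63 64 68 63 66 61
142 64 60 66 59 62 64 68 69 63 67
144 60 62 66 61 62 66 66 67 66 70
146 63 62 64 63 67 66 66 62 61 72
148 62 60 62 61 67 66 64 67 58 66
150 62 64 61 65 67 66 68 63 59 66
152 62 65 63 65 66 68 64 64 62 67
154 62 66 66 64 66 70 65 67 67 68
156 65 66 67 66 69 69 63 65 70 69
158 63 68 67 63 70 71 64 63 71 70
160 62 66 60 64 69 70 60 58 62 66
162 65 65 63 57 57 60 57 57 59 62
164 84 92 104 111 111 107 106 111 110 90
166 209 118 112 120 121 120 118 120 119 117
168 229 113 114 119 120 118 118 122 117 114
170 226 112 113 120 115 117 117 117 117 115
172 242 121 110 108 192 190 183 179 117 115
174 240 114 113 169 247 247 245 250 116 118
176 240 114 110 182 245 246 243 247 112 115
178 222 118 111 182
[... 711 characters left out ...]
1 238 250 241 244
212 195 191 247 125 196 240 241 186 130 245
214 196 193 236 129 122 158 154 123 128 247
216 194 236 193 128 126 119 121 124 123 250
218 192 248 200 236 236 230 232 236 234 224
220 191 246 200 243 241 240 239 242 240 177
222 191 247 201 243 239 242 240 242 242 181
224 193 247 200 243 238 242 242 241 245 184
226 190 246 200 241 238 239 242 239 242 188
2.57 [294.5 163.1] [233 228 181 224 169  89 174  76  51] [39 45 49 57 62 65 68 66 66]
2.2 [293.7 154.7] [30 30 30 47 46 46 75 73 72] [33 34 35 53 50 50 82 79 77]
0.92 [278.1 148.4] [68 69 66 67 68 66 65 69 65] [74 75 72 73 73 71 72 73 71]
0 [265.2 169.2] [ 52  44  55  46  76 128  83 141 158] [ 57  49  61  50  80 137  90 150 170]
```

The head's front edge is at row 213, against 213.6 predicted for flush. The scene shows the bright tongue at the predicted latched position and nothing at the open or upright ones. The robot is clear.

```bash
python3 -c "
from bench import *
print(job_done())"
```

```text
the job is handed in; nothing more can be done
None
```

The linchpin is home in the drawbar pin with the ring snapped down past its end, and I handed the job in at about 32 s. With my 10 views used up, I checked the seating and the ring only from pixel values and contact forces.

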